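# Load the drum mill up its ramp and close the retaining bail

### The arm

A 7-joint arm with a two-finger parallel gripper is mounted at the origin on a cart in front of the work surface, level with it; the furniture and walls round the work are solid. World frame = base frame: x ahead of the robot, y to its left, z up, the work surface at z = 0. Lengths are in m, angles in degrees, forces in N, time in s.
With the tool pointing down it reaches from about 0.425 to 0.875 m from the base axis. Payload 4.7 kg.
Tool frame: the origin (TCP) lies between the finger pads; the fingertips stand env.finger_overhang ahead of it and the grasp point (between the pads) lies 5 mm behind it (env.finger_overhang is the distance from the TCP to the fingertips, in m); z points along the fingers, y is the line along which they close (so a half turn about z gives the same grasp; the last joint's range is limited). The gripper opens to 87 mm and grips with 3 to 60 N. Pads are 19 mm wide; open, the fingers measure 117 mm over their backs; the gripper's body (75 mm by 190 mm) begins 51 mm behind the grasp point.
Start: joints at [68.073, 18.392, -4.016, 83.108, 1.295, 78.541, -3.26], TCP at [0.251, -0.6, 0.237] pointing down, gripper open.
Joint ranges: [-163.93, 163.93], [-17.29, 119.83], [-79.2, 71.16], [3.27, 140.29], [-89.18, 269.18], [5.43, 117.66], [-154.24, 154.24]. Speed limits (degrees/s): [147.25, 147.25, 180, 180, 180, 180, 180].

### API

Orientations are given as [roll, pitch, yaw] about the fixed x, y, z axes, in that order (R = Rz(yaw) Ry(pitch) Rx(roll)).
In Python, from cell import telemetry, eyes, env, models gives the robot as it stands. The module is installed in compiled form; this text tells all that it offers.
- The arm moves only by the tool drive_tool, never from a script. Its arguments are lists of equal length, an entry for each row: "angular": the turn, a rotation vector about the tool's x, y, z in rad, a list of three; "delta_pos": the shift along the tool's x, y, z in cm, a list of three; "gripper": the finger opening in cm, from 0 to 8.7. A call has 1 to 20 rows; each row shifts and turns the commanded pose from where the row before left it, along the tool's axes as they then stand; what a row does not reach is not made up. A row lasts 1/10 s, in which the tool goes at most 50 mm and 8.59 degrees, less where a joint would pass 70% of its speed; a pose out of reach is approached as far as the arm can. A call with a gripper value outside its range is refused whole. The fingers move at their own pace and stop on an object; "squeeze" is the grip in N (left out, the last holds). Time passes only in rows, so rows that do not move let the fingers close. It gives the time, the measured TCP pose, the force, the opening and the grip force at its end, in the units of the state.
- telemetry.get_obs(): the state, without advancing time (a new reading comes with each control period).
- eyes.read_camera(name): name is "scene" or "top"; returns a dict with "pixels" (384x512x3 uint8, red, green, blue), "mtx" (3x3 intrinsics, pixels), "origin" and "orientation" of the camera in the world. Camera axes: x right, y down, z forward; pixel columns grow to the right and rows downward; lengths in m; the calibration is good to about 2 mm. A picture is of the moment at which its call begins. There is no depth.
- env.sign_off(): hands the job in; it is judged then, once.
Trained networks look in a picture, given as the dict that the camera call returned (one of the last four; its "shot" number tells which), for a name from the list of things; names that differ only in an ending like _2 or _b are one class to them, and where a whole thing is asked for, a point or a joint stands for the part that bears it (a point fixed in the world has none). Each returns a list of dicts, best first, with "p" (0 to 1); they miss things now and then, are a little off and sometimes report something else, mostly with a low value. They report only what shows in the picture. A call takes as long as a camera call.
- models.search_frame(picture, target): "centre" ([column, row] in pixels, amid what is visible of it).
- models.cut_out(picture, target): "pixels" (384x512 bool, what is visible of it) and "centre" ([column, row] in pixels, amid what is visible of it).
The state is a dict: "time_s": time; "qpos": joint angles; "joint_velocities": joint speeds; "effort": joint torques, N m; "tool_pos": TCP position; "tool_rot": TCP orientation; "force": force on the tool from outside, world axes, zero at the start; "wrist_torque": the same for the moment, N m; "grip_width": finger opening in m; "grasp_force": force on a finger pad.
Only numpy, scipy, OpenCV 4.12 (cv2) and the standard library are available. Lean on these libraries where they do the work, as an engineer would, in place of code of your own. Each camera call takes 0.05 s, during which the arm holds its last target. There are 200 camera calls.

### The job

Load the bench mill: with the fingertips, push the loose drum slowly and steadily up the loading ramp, without letting it roll back or run away, until it comes up to the rubber stop and sits down between the two rollers. Then swing the retaining bail over and press it fully down on its rests so that it keeps the drum in. Do not lift the drum, and leave the things standing round the mill where they are.

Things in the scene. Friction and masses are not known exactly. Their poses are not given: they have to be found in the camera images.
- mill: Bench drum mill fixed to the table: dark base, two black rubber rollers between grey bearing plates, grey motor box behind. Origin: on the table top under the middle of the rollers. x: the level direction the drum is pushed in, from ramp foot to motor box; z up; y along the rollers. In this frame (mm): roller radius 12, axes at x -26 and 26, z 19; bearing plates y +-70 to +-76, up to z 44.
- cradle (a point): Centre of the drum when it is seated between the rollers: mill frame x 0, z 54.5 mm, half-way between the bearing plates (the drum has 13 mm of play along y). Axes as the mill's.
- stop (a point): Middle of the face of the black rubber stop that the drum comes up against (14 mm high, 110 mm wide, 33.5 mm beyond the cradle's middle, 1.5 mm clear of a seated drum), on the motor box. The box fills mill frame x 44 to 110, y +-66 mm and is 70 mm high. Axes as the mill's.
- ramp: Loading ramp of bare aluminium sheet, fixed in front of the mill, rising 12 degrees from the table to the top of the front roller; 137 mm long along the slope, 135 mm wide between side flanges that stand 13 mm above it and spread at the foot. Origin: on the sheet's upper face, middle of its foot (mill frame x -173, y 0, z 0 mm). x up the slope, z square to the sheet, y across.
- drum: Loose grey drum, 127 mm long, smooth and slippery, with two hard black tyres (45 to 56 mm from the middle) and an aluminium lid, lying across the ramp's foot; diameter 62 mm, 64 over the tyres; 0.4 to 0.8 kg. Origin: its centre. y: its long axis; x and z turn as it rolls. It starts 17 to 42 mm before the foot, within 6 mm of the middle and 0.1 rad of square.
- bail (a joint): Retaining bail, a U of 6 mm steel wire hinged on the sides of the motor box (axis along the mill's y at mill x 55, z 60 mm). 0 = fully down on its rests, above and in front of the seated drum; grows as it swings up and back; starts leaning back over the box at 1.5 to 1.7 rad. The stiff hinge holds it where it is left (1 to 3 N at the bar moves it). A drum not fully seated blocks it.
- bail_bar (a point): Middle of the bail's cross bar: a black rubber sleeve 10 mm thick and 100 mm long, along the mill's y, 86 mm from the hinge axis; 140 mm are free between the bail's arms. Fully down, this point is at mill x -28, z 82.5 mm; at the start it is 140 to 146 mm above the table, over the motor box.
- rock_cast: Plaster rock casting, 54 x 80 x 36 mm, loose on the table beside the mill, to be left alone. Origin: centre of its underside.
- small_cast: Smaller plaster rock casting, 47 x 56 x 29 mm, loose beside the mill, to be left alone. Origin: centre of its underside.
- paint_pot: Paint pot with black flip cap, about 61 x 50 x 55 mm, standing on the robot's side of the mill, to be left alone. Origin: centre of its underside.
- tape: Roll of black tape, 59 x 57 x 19 mm, lying flat near the table's front edge, to be left alone. Origin: centre of its underside.

How it is judged:
By the outcome, as a careful person would: the job done as asked, in the order asked, and still so for the second after the job is handed in, with the robot touching nothing.
It also fails if it takes over 58 s, if anything falls off the work surface, if the arm or the gripper's body presses on something with over 40 N, if the wrist force passes 120 N, or if a joint passes its speed limit or range.

## Working session

There is one attempt and no reset: what is moved stays moved. The work goes in short steps, Python scripts to look and compute and a tool call to move; the robot and the scene stay as the last step left them, time stands still between calls to the robot, and variables do not carry over. Pictures are saved under pics/ and viewed, at most 12 in all, crops included, and the job is handed in when it is done.

Besides the shell and the picture viewer there is one more tool, called after "Emit:" by a JSON object that holds its "method" and its "body", one argument or row to a line. drive_tool: Moves the arm, as the interface text tells. Its arguments: {"type":"object","properties":{"angular":{"type":"array","items":{"type":"array","items":{"type":"number"}}},"delta_pos":{"type":"array","items":{"type":"array","items":{"type":"number"}}},"gripper":{"type":"array","items":{"type":"number"}},"squeeze":{"type":"number"}},"required":["angular","delta_pos","gripper"]}

```bash
mkdir -p pics; cat > h.py <<'E'
import numpy as np, cv2
from scipy.spatial.transform import Rotation as R
from cell import telemetry, eyes, env, models
def cam(n,save=None):
    p=eyes.read_camera(n)
    if save: cv2.imwrite('pics/'+save,cv2.cvtColor(p['pixels'],cv2.COLOR_RGB2BGR))
    return p
def rot(p):
    o=np.array(p['orientation'],float)
    return o if o.shape==(3,3) else R.from_euler('xyz',o,degrees=True).as_matrix()
def ray(p,uv,z):
    d=rot(p)@np.linalg.inv(p['mtx'])@np.array([uv[0],uv[1],1.]); o=np.array(p['origin'])
    return o+d*(z-o[2])/d[2]
def proj(p,X):
    c=(np.atleast_2d(X)-np.array(p['origin']))@rot(p); q=c@np.array(p['mtx']).T
    return q[:,:2]/q[:,2:]
E
python3 - <<'E'
from h import *
print(env.finger_overhang, {k:np.round(v,3).tolist() for k,v in telemetry.get_obs().items()})
for n in ['scene','top']:
    p=cam(n,n+'0.png'); print(n,p['origin'],p['orientation'],p['mtx'])
    for t,z in [('mill',.04),('ramp',.01),('drum',.032),('bail',.12),('bail_bar',.143),('rock_cast',.018),('small_cast',.015),('paint_pot',.03),('tape',.01)]:
        r=models.search_frame(p,t)
        print(t,[(round(a['p'],2),np.round(a['centre']).tolist(),np.round(ray(p,a['centre'],z),3).tolist()) for a in r[:2]])
E
```

```text
0.014 {'time_s': 0.0, 'qpos': [68.074, 18.438, -4.014, 83.175, 1.293, 78.54, -3.259], 'joint_velocities': [0.069, -0.001, 0.05, 0.004, 0.127, -0.032, -0.0], 'effort': [-0.0, -49.129, -0.404, -31.254, -0.064, 0.044, 0.0], 'tool_pos': [0.251, -0.599, 0.235], 'tool_rot': [-179.892, 0.005, 22.734], 'force': [0.211, 0.601, 0.589], 'wrist_torque': [-0.003, -0.034, 0.006], 'grasp_force': 0.0, 'grip_width': 0.087}
scene [0.12593381 0.24528726 0.72456894] [-140.55321081    0.46756369 -124.82346151] [[349.25274081   0.         258.66785419]
 [  0.         349.25274081 196.50649876]
 [  0.           0.           1.        ]]
mill [(0.61, [260.0, 196.0], [0.592, -0.076, 0.04])]
ramp [(0.61, [248.0, 225.0], [0.552, -0.011, 0.01]), (0.55, [257.0, 196.0], [0.617, -0.083, 0.01])]
drum [(0.7, [232.0, 254.0], [0.492, 0.07, 0.032]), (0.17, [349.0, 237.0], [0.374, -0.178, 0.032])]
bail [(0.79, [271.0, 143.0], [0.664, -0.162, 0.12]), (0.38, [258.0, 198.0], [0.535, -0.031, 0.12])]
bail_bar [(0.55, [264.0, 141.0], [0.661, -0.139, 0.143])]
rock_cast [(0.85, [197.0, 194.0], [0.706, 0.046, 0.018]), (0.41, [27
[... 404 characters left out ...]
     1.        ]]
mill [(0.58, [271.0, 186.0], [0.588, -0.061, 0.04]), (0.43, [313.0, 155.0], [0.67, -0.166, 0.04])]
ramp [(0.96, [247.0, 202.0], [0.549, -0.003, 0.01]), (0.35, [309.0, 153.0], [0.685, -0.16, 0.01])]
drum [(0.96, [215.0, 221.0], [0.497, 0.074, 0.032])]
bail [(0.64, [310.0, 154.0], [0.648, -0.146, 0.12])]
bail_bar [(0.59, [314.0, 158.0], [0.633, -0.151, 0.143]), (0.49, [262.0, 121.0], [0.715, -0.033, 0.143])]
rock_cast [(0.7, [229.0, 139.0], [0.713, 0.048, 0.018])]
small_cast [(0.72, [261.0, 117.0], [0.778, -0.033, 0.015])]
paint_pot [(0.74, [308.0, 235.0], [0.47, -0.156, 0.03]), (0.24, [308.0, 155.0], [0.674, -0.156, 0.03])]
tape [(0.63, [317.0, 273.0], [0.379, -0.18, 0.01])]
```

View pics/scene0.png

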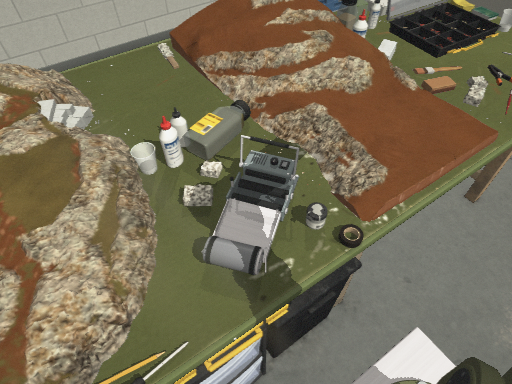

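View pics/top0.png

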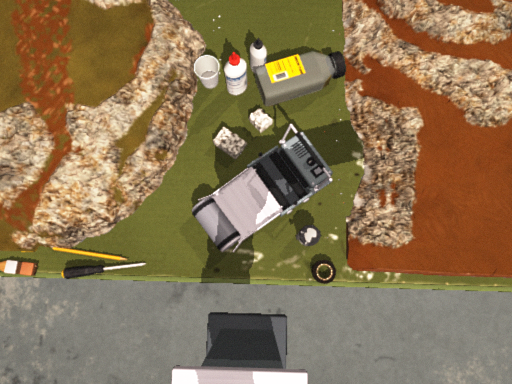

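The scene view shows the drum at (232,254) at the ramp foot, with the mill going up and right and the bail bar at about (268,140). The top view shows the drum at (217,222), the ramp at (247,202) and the motor box at (303,160). Next I'll zoom in for the mill pose.

```bash
python3 - <<'E'
import cv2,numpy as np
t=cv2.imread('pics/top0.png')[120:260,185:345]; s=cv2.imread('pics/scene0.png')[125:280,190:310]
t=cv2.resize(t,None,fx=4.8,fy=4.2,interpolation=cv2.INTER_CUBIC) if 0 else cv2.resize(t,None,fx=4,fy=4,interpolation=cv2.INTER_CUBIC)
def grid(im,u0,v0,f,name):
    for i in range(0,im.shape[1]//f,20):
        cv2.putText(im,str(u0+i),(i*f,10),0,.35,(0,255,255)); cv2.line(im,(i*f,0),(i*f,im.shape[0]),(0,255,255),1) if 0 else cv2.line(im,(i*f,12),(i*f,18),(0,255,255),1)
    for i in range(0,im.shape[0]//f,20):
        cv2.putText(im,str(v0+i),(0,i*f+4),0,.35,(0,255,255)); cv2.line(im,(24,i*f),(30,i*f),(0,255,255),1)
    cv2.imwrite('pics/'+name,im)
grid(t,185,120,4,'tz.png')
s=cv2.resize(s,None,fx=3.8 if 0 else 3,fy=3,interpolation=cv2.INTER_CUBIC) if 0 else cv2.resize(s[:150],None,fx=4,fy=4,interpolation=cv2.INTER_CUBIC)
grid(s,190,125,4,'sz.png')
E
```

```text
(no output)
```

View pics/tz.png

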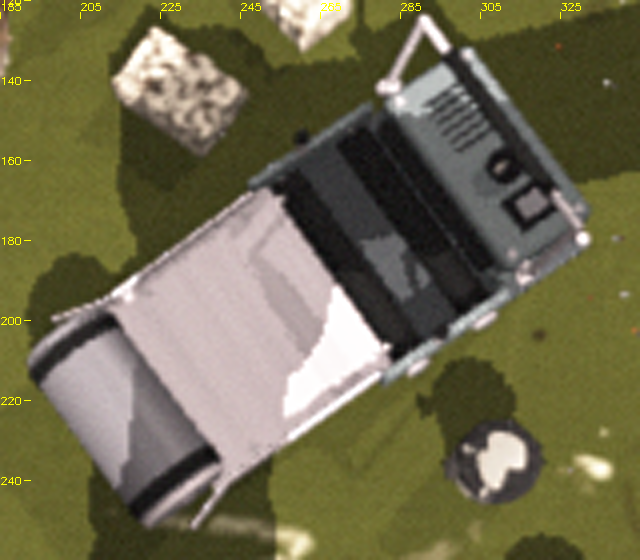

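View pics/sz.png

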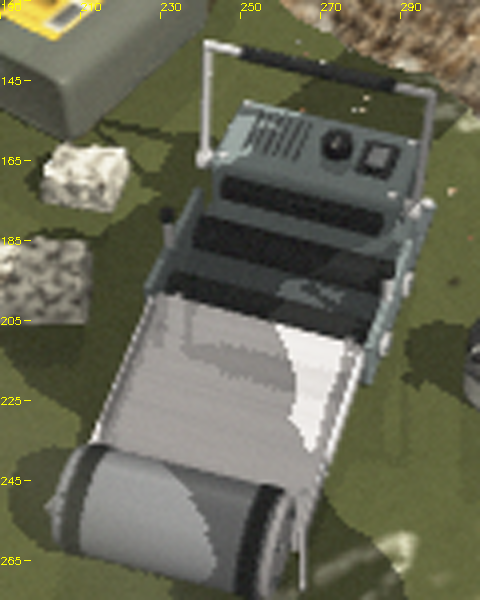

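```bash
cat >> h.py <<'E'
def cyl(x,y,yaw,z=.032,L=.127,r=.0315):
    a=np.linspace(0,2*np.pi,40); c=[]
    for s in(-1,1):
        loc=np.c_[r*np.cos(a),0*a+s*L/2,r*np.sin(a)]
        c.append(loc@R.from_euler('z',yaw).as_matrix().T+[x,y,z])
    return np.vstack(c)
def fitdrum(x0,z=.032,names=('scene','top'),pics=None,fixed=None):
    from scipy.optimize import minimize
    P=[(p,models.cut_out(p,'drum')) for p in (pics or [cam(n) for n in names])]
    P=[(p,m[0]['pixels']) for p,m in P if m]
    def cost(v):
        s=0
        for p,m in P:
            im=np.zeros(m.shape,np.uint8); h=cv2.convexHull((proj(p,cyl(v[0],v[1],v[2],z(v) if callable(z) else z))*16).astype(np.int32))
            cv2.fillConvexPoly(im,h,1,shift=4); s-=(m&(im>0)).sum()/(m|(im>0)).sum()
        return s
    r=minimize(cost,x0,method='Nelder-Mead',options=dict(initial_simplex=np.array([x0]*4)+np.vstack([[0,0,0],np.diag([.008,.008,.08])]),xatol=1e-4,fatol=1e-4))
    return r.x,r.fun/len(P)
def mill_T(v):
    return lambda Q: np.atleast_2d(Q)/1000@R.from_euler('z',v[2]).as_matrix().T+[v[0],v[1],0]
E
python3 - <<'E'
from h import *
from scipy.optimize import least_squares
S=cam('scene');T=cam('top')
C=[(T,(252.5,167.5),(-39,67.5,28.5)),(T,(281.3,207),(-39,-67.5,28.5)),(T,(332.5,172),(110,-66,70)),(T,(302.5,132),(110,66,70)),(T,(281.3,142.5),(55,72,60)),(T,(316.3,188.8),(55,-72,60)),
(S,(241.3,164.5),(55,72,60)),(S,(296.8,176.8),(55,-72,60)),(S,(229.5,198.3),(-39,67.5,28.5)),(S,(280,211),(-39,-67.5,28.5)),(S,(251.8,150.8),(110,66,70)),(S,(294.3,160.8),(110,-66,70))]
f=lambda v:np.concatenate([proj(p,mill_T(v)(q))[0]-uv for p,uv,q in C])
r=least_squares(f,[.6,-.08,-.98],loss='soft_l1'); print(r.x,np.degrees(r.x[2])); print(np.round(f(r.x).reshape(-1,2),1).tolist())
v=r.x
# bail angle
B=[(S,(241.8,135.8),72),(S,(298.3,148),-72)]
a0=np.arctan2(22.5,83)
# angle measured up/back from front-pointing arm
g=lambda t:np.concatenate([proj(p,mill_T(v)([55-86*np.cos(t[0]+a0),y,60+86*np.sin(t[0]+a0)]))[0]-uv for p,uv,y in B])
rb=least_squares(g,[1.6]); print('bail',rb.x,rb.fun)
d,c=fitdrum([.495,.073,v[2]],pics=[S,T]); print('drum',d,c)
w=R.from_euler('z',-v[2]).apply([d[0]-v[0],d[1]-v[1],0])*1000; print('in mill',w,'yaw rel',d[2]-v[2])
np.save('mill.npy',v)
E
```

```text
[ 0.60514173 -0.08374705 -0.94639689] -54.224547619291684
[[-0.7, -0.3], [1.0, 3.9], [1.4, 1.6], [-0.4, -1.4], [0.8, -0.6], [-0.1, 0.2], [-0.5, 0.2], [-4.0, 0.8], [0.2, 0.1], [-0.1, 1.1], [-1.9, -1.8], [2.3, -0.8]]
bail [1.55914922] [ 0.47410715 -0.25378045 -0.71257818  0.21833862]
drum [ 0.49053259  0.06986617 -0.86874568] -0.928241779730894
in mill [-191.6302701   -3.1802027    0.       ] yaw rel 0.07765121172351797
```

Emit:
{"method": "drive_tool", "body": {
  "angular": [
    [0,0,0.1492],
    [0,0,0.1492],
    [0,0,0.1492],
    [0,0,0.1492],
    [0,0,0.1492],
    [0,0,0.1492],
    [0,0,0.1492],
    [0,0,0.1492],
    [0,0,0.1492],
    [0,0,0],
    [0,0,0],
    [0,0,0],
    [0,0,0],
    [0,0,0],
    [0,0,0],
    [0,0,0],
    [0,0,0],
    [0,0,0],
    [0,0,0],
    [0,0,0]
  ],
  "delta_pos": [
    [0,0,0],
    [0,0,0],
    [0,0,0],
    [0,0,0],
    [0,0,0],
    [0,0,0],
    [0,0,0],
    [0,0,0],
    [0,0,0],
    [-1.25,-3.7,0],
    [-1.25,-3.7,0],
    [-1.25,-3.7,0],
    [-1.25,-3.7,0],
    [-1.25,-3.7,0],
    [-1.25,-3.7,0],
    [-1.25,-3.7,0],
    [-1.25,-3.7,0],
    [-1.25,-3.7,0],
    [-1.25,-3.7,0],
    [0,0,0]
  ],
  "gripper": [5,5,5,5,5,5,5,5,5,5,5,5,5,5,5,5,5,5,5,5]
}}

```text
time_s: 3.2
tool_pos: [0.4822, -0.2749, 0.2368]
tool_rot: [-179.8, 0.0, -53.6]
force: [0.0, -0.9, -0.6]
grip_width: 0.0498
grasp_force: 0.0
```

```bash
cat > st.py <<'E'
from h import *
v=np.load('mill.npy'); o=telemetry.get_obs()
t=np.array(o['tool_pos']); m=R.from_euler('z',-v[2]).apply(t-[v[0],v[1],0])*1000
print('t',o['time_s'],'tcp mill mm',np.round(m,1),'rot',np.round(o['tool_rot'],2),'F mill',np.round(R.from_euler('z',-v[2]).apply(o['force']),2),'w',round(o['grip_width'],4),'q',np.round(o['qpos'],0))
E
python3 st.py
# overlay
python3 - <<'E'
from h import *
v=np.load('mill.npy')
out=[]
for n,(u,w) in (('scene',(185,125)),('top',(190,125))):
    p=cam(n); im=cv2.resize(cv2.cvtColor(p['pixels'],cv2.COLOR_RGB2BGR)[w:w+150,u:u+130 if n=='scene' else u+150],None,fx=3,fy=3)
    def L(pts,c):
        q=((proj(p,mill_T(v)(np.array(pts,float)))+.5-[u,w])*3).astype(np.int32); cv2.polylines(im,[q],True,c,1)
    L([(-173,67.5,0),(-173,-67.5,0),(-39,-67.5,28.5),(-39,67.5,28.5)],(0,0,255))
    L([(44,66,70),(44,-66,70),(110,-66,70),(110,66,70)],(0,255,255))
    for s in(1,-1): L([(-26,s*70,31),(26,s*70,31)],(255,255,0))
    out.append(cv2.resize(im,(400,400) if 0 else (im.shape[1],450)))
cv2.imwrite('pics/ov.png',np.hstack(out)[:, :800])
E
```

```text
t 3.2 tcp mill mm [  83.3 -211.5  236.8] rot [-1.7979e+02  5.0000e-02 -5.3600e+01] F mill [ 0.72 -0.52 -0.55] w 0.0498 q [  36.    7.  -10.   97.    1.   76. -117.]
```

View pics/ov.png

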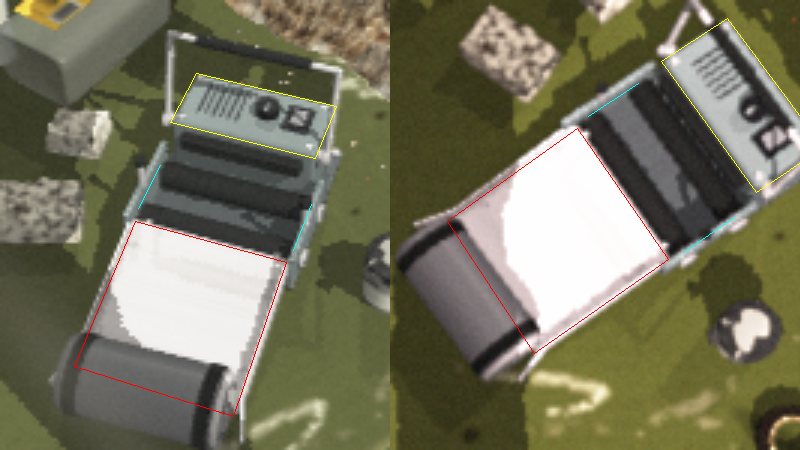

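The overlay matches both views to within about 2 px: ramp in red, box top in yellow. Next I move behind the drum.

Emit:
{"method": "drive_tool", "body": {
  "angular": [
    [0,0,0.01],
    [0,0,0],
    [0,0,0],
    [0,0,0],
    [0,0,0],
    [0,0,0],
    [0,0,0],
    [0,0,0],
    [0,0,0],
    [0,0,0],
    [0,0,0],
    [0,0,0],
    [0,0,0],
    [0,0,0],
    [0,0,0],
    [0,0,0],
    [0,0,0],
    [0,0,0]
  ],
  "delta_pos": [
    [-2.9,-1.77,0],
    [-2.9,-1.77,0],
    [-2.9,-1.77,0],
    [-2.9,-1.77,0],
    [-2.9,-1.77,0],
    [-2.9,-1.77,0],
    [-2.9,-1.77,0],
    [-2.9,-1.77,0],
    [-2.9,-1.77,0],
    [-2.9,-1.77,0],
    [-2.9,-1.77,0],
    [-2.9,-1.77,0],
    [0,0,3],
    [0,0,3],
    [0,0,3],
    [0,0,3],
    [0,0,1],
    [0,0,0]
  ],
  "gripper": [5,5,5,5,5,5,5,5,5,5,5,5,5,5,5,5,5,5]
}}

```text
time_s: 5.1
tool_pos: [0.4386, 0.0767, 0.1296]
tool_rot: [-179.0, -0.3, -54.6]
force: [-0.2, 0.6, -0.3]
grip_width: 0.0496
grasp_force: 0.0
```

```bash
python3 st.py
```

```text
t 5.1 tcp mill mm [-227.6  -41.3  129.6] rot [-178.98   -0.3   -54.61] F mill [-0.62  0.15 -0.29] w 0.0496 q [  69.   -2.  -79.  117.   -2.   62. -154.]
```

The joint 7 limit was reached, so I'll use the half-turned orientation instead.

Emit:
{"method": "drive_tool", "body": {
  "angular": [
    [0,0,-0.149],
    [0,0,-0.149],
    [0,0,-0.149],
    [0,0,-0.149],
    [0,0,-0.149],
    [0,0,-0.149],
    [0,0,-0.149],
    [0,0,-0.149],
    [0,0,-0.149],
    [0,0,-0.149],
    [0,0,-0.149],
    [0,0,-0.149],
    [0,0,-0.149],
    [0,0,-0.149],
    [0,0,-0.149],
    [0,0,-0.149],
    [0,0,-0.149],
    [0,0,-0.149],
    [0,0,-0.149],
    [0,0,-0.149]
  ],
  "delta_pos": [
    [0,0,-1],
    [0,0,-1],
    [0,0,-1],
    [0,0,-1],
    [0,0,0],
    [0,0,0],
    [0,0,0],
    [0,0,0],
    [0,0,0],
    [0,0,0],
    [0,0,0],
    [0,0,0],
    [0,0,0],
    [0,0,0],
    [0,0,0],
    [0,0,0],
    [0,0,0],
    [0,0,0],
    [0,0,0],
    [0,0,0]
  ],
  "gripper": [5,5,5,5,5,5,5,5,5,5,5,5,5,5,5,5,5,5,5,5]
}}

```text
time_s: 7.1
tool_pos: [0.4399, 0.0794, 0.172]
tool_rot: [178.7, 0.2, 116.8]
force: [0.2, 0.4, 0.6]
grip_width: 0.0499
grasp_force: 0.0
```

```bash
python3 st.py
```

```text
t 7.1 tcp mill mm [-229.   -38.6  172. ] rot [178.69   0.25 116.81] F mill [-0.16  0.41  0.61] w 0.0499 q [ 45.  -5. -55. 115.  -5.  67.  19.]
```

Emit:
{"method": "drive_tool", "body": {
  "angular": [
    [0.023,0,0],
    [0,0,-0.08],
    [0,0,-0.077],
    [0,0,0],
    [0,0,0],
    [0,0,0]
  ],
  "delta_pos": [
    [0,0,0],
    [0,0,0],
    [0,0,0],
    [1.7,1.95,0],
    [1.7,1.95,0],
    [0,0,0]
  ],
  "gripper": [5,5,5,5,5,5]
}}

```text
time_s: 7.7
tool_pos: [0.4522, 0.1334, 0.1721]
tool_rot: [179.9, 0.1, 125.7]
force: [-1.1, -0.3, -0.1]
grip_width: 0.05
grasp_force: 0.0
```

```bash
python3 st.py
```

```text
t 7.7 tcp mill mm [-265.6    2.8  172.1] rot [1.799e+02 9.000e-02 1.257e+02] F mill [-0.41 -1.11 -0.07] w 0.05 q [ 41.   2. -60. 111.   2.  68.  15.]
```

Emit:
{"method": "drive_tool", "body": {
  "angular": [
    [0,0,0],
    [0,0,0],
    [0,0,0],
    [0,0,0],
    [0,0,0],
    [0,0,0],
    [0,0,0]
  ],
  "delta_pos": [
    [0,-0.3,2.5],
    [0,0,2.5],
    [0,0,2.5],
    [0,0,2.5],
    [0,0,2.2],
    [0,0,1.5],
    [0,0,0]
  ],
  "gripper": [5,5,5,5,5,5,5]
}}

```text
time_s: 8.4
tool_pos: [0.4476, 0.1256, 0.0322]
tool_rot: [-179.7, 0.0, 125.3]
force: [-0.4, -0.4, 0.1]
grip_width: 0.0499
grasp_force: 0.0
```

```bash
python3 st.py; python3 - <<'E'
from h import *
v=np.load('mill.npy'); o=telemetry.get_obs()
d,c=fitdrum([.4905,.0699,-.87],names=('top','scene')); print(c,R.from_euler('z',-v[2]).apply([d[0]-v[0],d[1]-v[1],0])*1000,d[2]-v[2])
out=[cv2.resize(cv2.cvtColor(cam(n)['pixels'],cv2.COLOR_RGB2BGR)[130:290,170:303],None,fx=3,fy=3) for n in('scene','top')]
cv2.imwrite('pics/a.png',np.hstack(out))
E
```

```text
t 8.4 tcp mill mm [-261.9   -5.4   32.2] rot [-1.7970e+02  5.0000e-02  1.2531e+02] F mill [ 0.07 -0.54  0.13] w 0.0499 q [ 33.  16. -57. 119.  17.  53.   2.]
-0.5076277156280212 [-192.22666875   -2.55064713    0.        ] 0.0799871376749205
```

View pics/a.png

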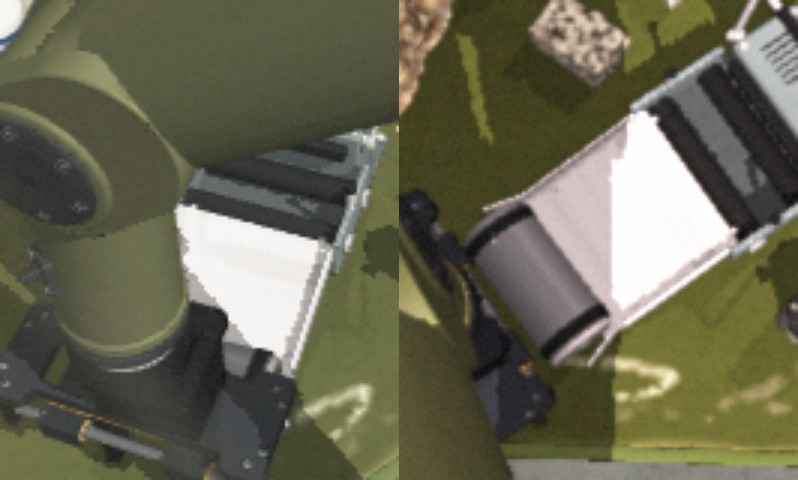

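Emit:
{"method": "drive_tool", "body": {
  "angular": [
    [0,0,-0.008],
    [0,0,0],
    [0,0,0],
    [0,0,0],
    [0,0,0],
    [0,0,0],
    [0,0,0],
    [0,0,0],
    [0,0,0],
    [0,0,0],
    [0,0,0],
    [0,0,0],
    [0,0,0],
    [0,0,0],
    [0,0,0],
    [0,0,0],
    [0,0,0]
  ],
  "delta_pos": [
    [-0.55,0.3,0],
    [-0.55,0,0],
    [-0.55,0,0],
    [-0.5,0,0],
    [-0.4,0,0],
    [-0.25,0,0],
    [-0.25,0,0],
    [-0.25,0,0],
    [-0.25,0,0],
    [-0.25,0,0],
    [-0.25,0,0],
    [-0.25,0,-0.05],
    [-0.25,0,-0.05],
    [-0.25,0,-0.05],
    [-0.25,0,-0.05],
    [-0.25,0,-0.05],
    [-0.25,0,-0.05]
  ],
  "gripper": [5,5,5,5,5,5,5,5,5,5,5,5,5,5,5,5,5]
}}

```text
time_s: 10.4
tool_pos: [0.4833, 0.0817, 0.0362]
tool_rot: [-179.8, 0.1, 125.7]
force: [-3.3, 4.1, 2.2]
grip_width: 0.0499
grasp_force: 2.2
```

```bash
python3 st.py; python3 - <<'E'
from h import *
v=np.load('mill.npy'); w=mill_T(v)([-166,-3,0])[0]
d,c=fitdrum([w[0],w[1],v[2]],z=.034,names=('top',)); print(c,R.from_euler('z',-v[2]).apply([d[0]-v[0],d[1]-v[1],0])*1000,d[2]-v[2])
E
```

```text
t 10.4 tcp mill mm [-205.5   -2.1   36.2] rot [-1.7982e+02  1.3000e-01  1.2565e+02] F mill [-5.24 -0.28  2.23] w 0.0499 q [ 36.  19. -55. 116.  19.  55.   8.]
-0.5274725274725275 [-157.82576361    0.24842877    0.        ] 0.01740023963593329
```

Emit:
{"method": "drive_tool", "body": {
  "angular": [
    [0,0,0],
    [0,0,0],
    [0,0,0],
    [0,0,0],
    [0,0,0],
    [0,0,0],
    [0,0,0],
    [0,0,0],
    [0,0,0],
    [0,0,0],
    [0,0,0],
    [0,0,0],
    [0,0,0],
    [0,0,0],
    [0,0,0],
    [0,0,0],
    [0,0,0],
    [0,0,0],
    [0,0,0],
    [0,0,0]
  ],
  "delta_pos": [
    [-0.3,0,-0.064],
    [-0.3,0,-0.064],
    [-0.3,0,-0.064],
    [-0.3,0,-0.064],
    [-0.3,0,-0.064],
    [-0.3,0,-0.064],
    [-0.3,0,-0.064],
    [-0.3,0,-0.064],
    [-0.3,0,-0.064],
    [-0.3,0,-0.064],
    [-0.3,0,-0.064],
    [-0.3,0,-0.064],
    [-0.3,0,-0.064],
    [-0.3,0,-0.064],
    [-0.3,0,-0.064],
    [-0.3,0,-0.064],
    [-0.3,0,-0.064],
    [-0.3,0,-0.064],
    [-0.3,0,-0.064],
    [-0.3,0,-0.064]
  ],
  "gripper": [5,5,5,5,5,5,5,5,5,5,5,5,5,5,5,5,5,5,5,5]
}}

```text
time_s: 12.5
tool_pos: [0.5183, 0.0327, 0.0492]
tool_rot: [-179.8, 0.1, 125.6]
force: [-2.4, 3.9, 2.0]
grip_width: 0.0497
grasp_force: 2.2
```

```bash
python3 st.py; python3 - <<'E'
from h import *
v=np.load('mill.npy'); w=mill_T(v)([-106,-3,0])[0]
d,c=fitdrum([w[0],w[1],v[2]],z=.047,names=('top',)); print(c,R.from_euler('z',-v[2]).apply([d[0]-v[0],d[1]-v[1],0])*1000,d[2]-v[2])
E
```

```text
t 12.5 tcp mill mm [-145.2   -2.4   49.2] rot [-1.7982e+02  1.4000e-01  1.2563e+02] F mill [-4.53  0.32  2.04] w 0.0497 q [ 40.  21. -53. 112.  20.  57.  13.]
-0.10897875257025359 [-99.22282686   0.7267361    0.        ] 0.10505448864502354
```

Emit:
{"method": "drive_tool", "body": {
  "angular": [
    [0,0,0],
    [0,0,0],
    [0,0,0],
    [0,0,0],
    [0,0,0],
    [0,0,0],
    [0,0,0],
    [0,0,0],
    [0,0,0],
    [0,0,0],
    [0,0,0],
    [0,0,0],
    [0,0,0],
    [0,0,0],
    [0,0,0],
    [0,0,0],
    [0,0,0],
    [0,0,0],
    [0,0,0]
  ],
  "delta_pos": [
    [-0.3,0,-0.064],
    [-0.3,0,-0.064],
    [-0.3,0,-0.064],
    [-0.3,0,-0.064],
    [-0.3,0,-0.064],
    [-0.3,0,-0.064],
    [-0.3,0,-0.064],
    [-0.3,0,-0.064],
    [-0.3,0,-0.064],
    [-0.3,0,-0.064],
    [-0.3,0,-0.064],
    [-0.3,0,-0.064],
    [-0.3,0,-0.064],
    [-0.3,0,-0.064],
    [-0.3,0,-0.064],
    [-0.3,0,-0.064],
    [-0.3,0,-0.064],
    [-0.3,0,-0.064],
    [-0.3,0,-0.064]
  ],
  "gripper": [5,5,5,5,5,5,5,5,5,5,5,5,5,5,5,5,5,5,5]
}}

```text
time_s: 14.5
tool_pos: [0.5512, -0.013, 0.0614]
tool_rot: [-179.8, 0.1, 125.7]
force: [-4.0, 4.1, 1.6]
grip_width: 0.05
grasp_force: 2.7
```

```bash
python3 st.py; python3 - <<'E'
from h import *
p=cam('top');q=cam('scene')
out=[cv2.resize(cv2.cvtColor(x['pixels'],cv2.COLOR_RGB2BGR)[120:280,205:338],None,fx=3,fy=3) for x in(q,p)]
cv2.imwrite('pics/b.png',np.hstack(out))
E
```

```text
t 14.5 tcp mill mm [-88.9  -2.4  61.4] rot [-1.7981e+02  9.0000e-02  1.2566e+02] F mill [-5.72 -0.84  1.59] w 0.05 q [ 42.  23. -51. 107.  21.  60.  18.]
```

View pics/b.png

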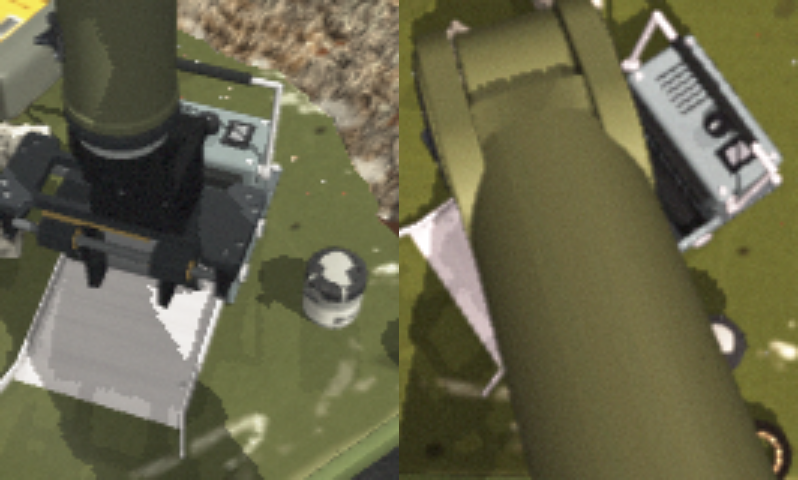

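Emit:
{"method": "drive_tool", "body": {
  "angular": [
    [0,0,0],
    [0,0,0],
    [0,0,0],
    [0,0,0],
    [0,0,0],
    [0,0,0],
    [0,0,0],
    [0,0,0],
    [0,0,0],
    [0,0,0],
    [0,0,0],
    [0,0,0],
    [0,0,0],
    [0,0,0],
    [0,0,0],
    [0,0,0],
    [0,0,0],
    [0,0,0],
    [0,0,0],
    [0,0,0]
  ],
  "delta_pos": [
    [-0.2,0,-0.04],
    [-0.2,0,-0.04],
    [-0.2,0,-0.04],
    [-0.2,0,-0.02],
    [-0.2,0,0],
    [-0.2,0,0],
    [-0.2,0,0],
    [-0.2,0,0],
    [-0.2,0,0],
    [-0.2,0,0],
    [-0.2,0,0],
    [-0.2,0,0],
    [-0.2,0,0],
    [-0.2,0,0.04],
    [-0.2,0,0.04],
    [-0.2,0,0.04],
    [-0.2,0,0.04],
    [-0.2,0,0.04],
    [-0.2,0,0.04],
    [-0.2,0,0.04]
  ],
  "gripper": [5,5,5,5,5,5,5,5,5,5,5,5,5,5,5,5,5,5,5,5]
}}

```text
time_s: 16.6
tool_pos: [0.5749, -0.046, 0.0601]
tool_rot: [-179.8, 0.1, 125.6]
force: [-0.3, -0.4, 0.6]
grip_width: 0.0501
grasp_force: 0.0
```

```bash
python3 st.py
```

```text
t 16.6 tcp mill mm [-48.3  -2.5  60.1] rot [-1.7982e+02  1.4000e-01  1.2564e+02] F mill [ 0.14 -0.47  0.62] w 0.0501 q [ 42.  26. -49. 103.  23.  61.  20.]
```

Emit:
{"method": "drive_tool", "body": {
  "angular": [
    [0,0,0],
    [0,0,0],
    [0,0,0],
    [0,0,0],
    [0,0,0],
    [0,0,0],
    [0,0,0],
    [0,0,0],
    [0,0,0],
    [0,0,0],
    [0,0,0],
    [0,0,0],
    [0,0,0],
    [0,0,0]
  ],
  "delta_pos": [
    [-0.2,0,0],
    [-0.2,0,0],
    [-0.2,0,0],
    [0,0,0],
    [1,0,0],
    [1.5,0,0],
    [1.5,0,0],
    [0,0,-3],
    [0,0,-3.6],
    [0,0,-3.6],
    [0,0,-3.6],
    [0,0,-3.2],
    [0,0,-1],
    [0,0,0]
  ],
  "gripper": [5,5,5,5,5,5,5,5,5,5,5,5,5,5]
}}

```text
time_s: 18.0
tool_pos: [0.5554, -0.0163, 0.2413]
tool_rot: [-179.9, 0.3, 125.7]
force: [-0.4, -0.4, -0.2]
grip_width: 0.0499
grasp_force: 0.0
```

```bash
python3 st.py; python3 - <<'E'
from h import *
p=cam('top');q=cam('scene')
out=[cv2.resize(cv2.cvtColor(x['pixels'],cv2.COLOR_RGB2BGR)[120:280,205:338],None,fx=3,fy=3) for x in(q,p)]
cv2.imwrite('pics/c.png',np.hstack(out))
E
```

```text
t 18.0 tcp mill mm [-83.8  -1.  241.3] rot [-179.9     0.28  125.71] F mill [ 0.1  -0.59 -0.17] w 0.0499 q [ 48.  13. -56.  95.  11.  78.  26.]
```

View pics/c.png

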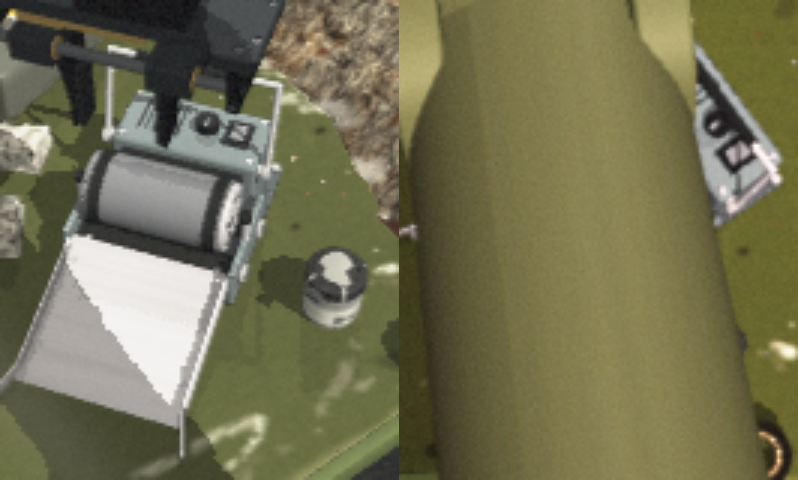

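The drum sits squarely between the rollers, at about (165,200) in the left crop, and the bail is still up. Next I go behind the bail bar.

Emit:
{"method": "drive_tool", "body": {
  "angular": [
    [0,0,0],
    [0,0,0],
    [0,0,0],
    [0,0,0],
    [0,0,0],
    [0,0,0],
    [0,0,0],
    [0,0,0],
    [0,0,0],
    [0,0,0],
    [0,0,0],
    [0,0,0],
    [0,0,0]
  ],
  "delta_pos": [
    [-2,0,0],
    [-3,0,0],
    [-3,0,0],
    [-3,0,0],
    [-3,0,0],
    [-3,0,0],
    [-2.7,0,0],
    [0,0,0],
    [0,0,2.5],
    [0,0,2.5],
    [0,0,2.5],
    [0,0,2],
    [0,0,0]
  ],
  "gripper": [5,5,5,5,5,5,5,5,5,5,5,5,5]
}}

```text
time_s: 19.4
tool_pos: [0.6664, -0.1765, 0.1403]
tool_rot: [-179.5, -0.3, 125.7]
force: [-0.3, -1.1, -0.3]
grip_width: 0.0498
grasp_force: 0.0
```

```bash
python3 st.py
```

```text
t 19.4 tcp mill mm [111.1  -4.5 140.3] rot [-179.51   -0.26  125.73] F mill [ 0.75 -0.88 -0.26] w 0.0498 q [ 45.  34. -47.  82.  25.  75.  32.]
```

Emit:
{"method": "drive_tool", "body": {
  "angular": [
    [0,0,0],
    [0,0,0],
    [0,0,0],
    [0,0,0],
    [0,0,0],
    [0,0,0],
    [0,0,0],
    [0,0,0],
    [0,0,0],
    [0,0,0],
    [0,0,0],
    [0,0,0],
    [0,0,0],
    [0,0,0],
    [0,0,0],
    [0,0,0],
    [0,0,0],
    [0,0,0],
    [0,0,0],
    [0,0,0]
  ],
  "delta_pos": [
    [-0.5,0,0],
    [-0.5,0,0],
    [-0.5,0,0],
    [-0.5,0,0],
    [-0.5,0,0],
    [-0.5,0,0],
    [-0.5,0,0],
    [-0.5,0,0.1],
    [-0.5,0,0.1],
    [-0.5,0,0.1],
    [-0.5,0,0.15],
    [-0.5,0,0.15],
    [-0.5,0,0.15],
    [-0.5,0,0.15],
    [-0.5,0,0.15],
    [-0.5,0,0.15],
    [-0.5,0,0.15],
    [-0.5,0,0.15],
    [-0.5,0,0.15],
    [-0.5,0,0.15]
  ],
  "gripper": [5,5,5,5,5,5,5,5,5,5,5,5,5,5,5,5,5,5,5,5]
}}

```text
time_s: 21.4
tool_pos: [0.7283, -0.2598, 0.1276]
tool_rot: [-179.8, 0.1, 125.6]
force: [-0.6, 0.1, -0.6]
grip_width: 0.0499
grasp_force: 0.0
```

```bash
python3 st.py;  python3 - <<'E'
from h import *
p=cam('top');q=cam('scene')
out=[cv2.resize(cv2.cvtColor(x['pixels'],cv2.COLOR_RGB2BGR)[120:280,205:338],None,fx=3,fy=3) for x in(q,p)]
cv2.imwrite('pics/d.png',np.hstack(out))
E
```

```text
t 21.4 tcp mill mm [214.8  -3.  127.6] rot [-1.7982e+02  1.4000e-01  1.2563e+02] F mill [-0.39 -0.4  -0.63] w 0.0499 q [ 43.  44. -43.  68.  29.  79.  38.]
```

View pics/d.png

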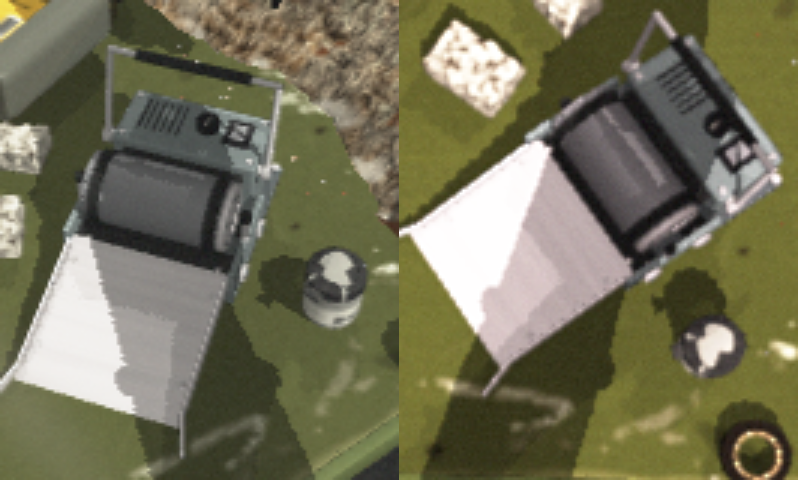

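I had the sign wrong, so the tool moved away from the bail; nothing was touched. The clear view shows the drum well seated. I'll reverse and sweep the bail forward.

Emit:
{"method": "drive_tool", "body": {
  "angular": [
    [0,0,0],
    [0,0,0],
    [0,0,0],
    [0,0,0],
    [0,0,0],
    [0,0,0],
    [0,0,0],
    [0,0,0],
    [0,0,0],
    [0,0,0],
    [0,0,0],
    [0,0,0],
    [0,0,0],
    [0,0,0],
    [0,0,0],
    [0,0,0],
    [0,0,0],
    [0,0,0]
  ],
  "delta_pos": [
    [2,0,0],
    [2.2,0,0],
    [2.2,0,0],
    [2.2,0,0],
    [1.2,0,0],
    [0.5,0,0],
    [0.5,0,0],
    [0.5,0,0],
    [0.5,0,0],
    [0.5,0,0],
    [0.5,0,0],
    [0.5,0,0],
    [0.5,0,0],
    [0.5,0,0],
    [0.5,0,0],
    [0.5,0,0],
    [0.5,0,0],
    [0.5,0,0]
  ],
  "gripper": [5,5,5,5,5,5,5,5,5,5,5,5,5,5,5,5,5,5]
}}

```text
time_s: 23.3
tool_pos: [0.6325, -0.1266, 0.1269]
tool_rot: [-179.8, 0.1, 125.6]
force: [1.5, -1.1, -0.9]
grip_width: 0.0502
grasp_force: 0.8
```

```bash
python3 st.py
```

```text
t 23.3 tcp mill mm [ 50.7  -2.8 126.9] rot [-1.7980e+02  1.1000e-01  1.2563e+02] F mill [ 1.76  0.52 -0.87] w 0.0502 q [ 45.  30. -49.  90.  24.  71.  28.]
```

Emit:
{"method": "drive_tool", "body": {
  "angular": [
    [0,0,0],
    [0,0,0],
    [0,0,0],
    [0,0,0],
    [0,0,0],
    [0,0,0],
    [0,0,0],
    [0,0,0],
    [0,0,0],
    [0,0,0]
  ],
  "delta_pos": [
    [0.5,0,0.1],
    [0.5,0,0.1],
    [0.5,0,0.1],
    [0.5,0,0.1],
    [0.5,0,0.1],
    [0.5,0,0.15],
    [0.5,0,0.15],
    [0.5,0,0.15],
    [0.4,0,0.15],
    [0,0,0]
  ],
  "gripper": [5,5,5,5,5,5,5,5,5,5]
}}

```text
time_s: 24.3
tool_pos: [0.6075, -0.092, 0.1157]
tool_rot: [-179.8, 0.2, 125.6]
force: [3.2, -4.1, -4.2]
grip_width: 0.0499
grasp_force: 2.5
```

```bash
python3 st.py
```

```text
t 24.3 tcp mill mm [  8.1  -2.9 115.7] rot [-179.81    0.24  125.63] F mill [ 5.16  0.21 -4.24] w 0.0499 q [ 45.  27. -50.  95.  22.  68.  26.]
```

Emit:
{"method": "drive_tool", "body": {
  "angular": [
    [0,0,0],
    [0,0,0],
    [0,0,0],
    [0,0,0],
    [0,0,0],
    [0,0,0],
    [0,0,0],
    [0,0,0],
    [0,0,0],
    [0,0,0],
    [0,0,0]
  ],
  "delta_pos": [
    [-1,0,0],
    [-1,0,0],
    [0,0,-1.5],
    [0,0,-1.5],
    [0,0,-1.2],
    [0,0,0],
    [1,0,0],
    [1.5,0,0],
    [1.5,0,0],
    [0,0,0],
    [0,0,0]
  ],
  "gripper": [5,5,5,5,5,5,5,5,5,5,5]
}}

```text
time_s: 25.4
tool_pos: [0.5955, -0.0743, 0.1582]
tool_rot: [-179.8, 0.2, 125.7]
force: [-0.2, -0.2, -1.0]
grip_width: 0.0502
grasp_force: 0.0
```

```bash
python3 st.py
```

```text
t 25.4 tcp mill mm [-13.3  -2.4 158.2] rot [-179.79    0.18  125.71] F mill [ 0.1  -0.28 -0.97] w 0.0502 q [ 46.  23. -52.  95.  19.  72.  26.]
```

Emit:
{"method": "drive_tool", "body": {
  "angular": [
    [0,0,0],
    [0,0,0],
    [0,0,0],
    [0,0,0],
    [0,0,0],
    [0,0,0],
    [0,0,0],
    [0,0,0],
    [0,0,0],
    [0,0,0],
    [0,0,0],
    [0,0,0]
  ],
  "delta_pos": [
    [0,0,1],
    [0,0,0.8],
    [0.2,0,0.4],
    [0.2,0,0.4],
    [0.2,0,0.4],
    [0.2,0,0.4],
    [0.2,0,0.4],
    [0.2,0,0.4],
    [0.2,0,0.4],
    [0.1,0,0.4],
    [0,0,0.4],
    [0,0,0]
  ],
  "gripper": [5,5,5,5,5,5,5,5,5,5,5,5]
}}

```text
time_s: 26.6
tool_pos: [0.5868, -0.0632, 0.1034]
tool_rot: [-179.8, 0.1, 125.6]
force: [-0.5, -0.0, 0.4]
grip_width: 0.0503
grasp_force: 0.0
```

```bash
python3 st.py
```

```text
t 26.6 tcp mill mm [-27.4  -2.9 103.4] rot [-1.7978e+02  1.3000e-01  1.2561e+02] F mill [-0.26 -0.37  0.38] w 0.0503 q [ 45.  25. -51.  99.  21.  66.  23.]
```

Emit:
{"method": "drive_tool", "body": {
  "angular": [
    [0,0,0],
    [0,0,0],
    [0,0,0],
    [0,0,0]
  ],
  "delta_pos": [
    [0,0,0.2],
    [0,0,0.2],
    [0,0,0.15],
    [0,0,0]
  ],
  "gripper": [5,5,5,5]
}}

```text
time_s: 27.0
tool_pos: [0.5874, -0.0632, 0.1013]
tool_rot: [-179.8, 0.2, 125.6]
force: [-7.0, -0.0, 17.2]
grip_width: 0.0499
grasp_force: 8.3
```

```bash
python3 st.py;  python3 - <<'E'
from h import *
p=cam('scene')
cv2.imwrite('pics/e.png',cv2.resize(cv2.cvtColor(p['pixels'],cv2.COLOR_RGB2BGR)[130:250,200:320],None,fx=5,fy=5)[:600,:600])
E
```

```text
t 27.0 tcp mill mm [-27.   -2.4 101.3] rot [-179.76    0.23  125.6 ] F mill [-4.06 -5.68 17.22] w 0.0499 q [ 45.  25. -51.  99.  22.  66.  23.]
```

View pics/e.png

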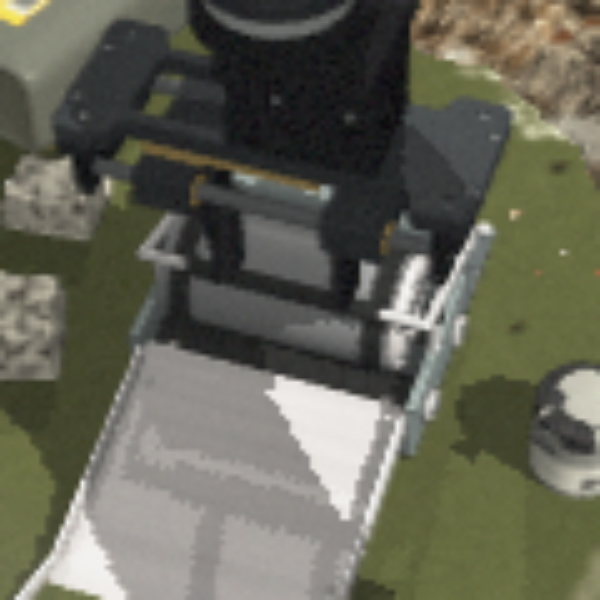

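The bail is down: the fingertips on the bar read 87.3 mm against the 87.5 mm expected, and 17 N shows it's on its rests. I'll retreat straight up and then away to check.

Emit:
{"method": "drive_tool", "body": {
  "angular": [
    [0,0,0],
    [0,0,0],
    [0,0,0],
    [0,0,0],
    [0,0,0],
    [0,0,0],
    [0,0,0],
    [0,0,0],
    [0,0,0],
    [0,0,0],
    [0,0,0],
    [0,0,0],
    [0,0,0]
  ],
  "delta_pos": [
    [0,0,-0.3],
    [0,0,-0.7],
    [0,0,-2],
    [0,0,-3],
    [0,0,-3],
    [0,0,-3],
    [0,0,-2],
    [-3,0,0],
    [-4,0,0],
    [-4,0,0],
    [-4,0,0],
    [-4,0,0],
    [0,0,0]
  ],
  "gripper": [5,5,5,5,5,5,5,5,5,5,5,5,5]
}}

```text
time_s: 28.35
tool_pos: [0.6988, -0.2243, 0.2363]
tool_rot: [-179.7, 0.2, 125.1]
force: [-0.6, -0.1, -0.1]
grip_width: 0.05
grasp_force: 0.0
```

```bash
python3 st.py;  python3 - <<'E'
from h import *
v=np.load('mill.npy')
q=cam('scene');p=cam('top')
from scipy.optimize import least_squares
for x in(q,p):
    for n in('bail_bar','drum'):
        r=models.search_frame(x,n); print(n,[(round(a['p'],2),np.round(a['centre'],1).tolist()) for a in r[:2]])
    print('expect bar',proj(x,mill_T(v)([-28,0,82.5])),'drum top',proj(x,mill_T(v)([0,0,60])))
out=[cv2.resize(cv2.cvtColor(x['pixels'],cv2.COLOR_RGB2BGR)[120:280,205:338],None,fx=3,fy=3) for x in(q,p)]
cv2.imwrite('pics/f.png',np.hstack(out))
E
```

```text
t 28.35 tcp mill mm [168.7  -6.2 236.3] rot [-1.7971e+02  1.7000e-01  1.2514e+02] F mill [-0.27 -0.49 -0.14] w 0.05 q [ 44.  36. -47.  68.  26.  87.  36.]
bail_bar [(0.63, [253.0, 183.8])]
drum [(0.84, [254.5, 185.1])]
expect bar [[255.53798986 188.07458707]] drum top [[259.41227436 185.96758306]]
bail_bar [(0.86, [274.0, 181.0]), (0.36, [283.0, 172.8])]
drum [(0.9, [282.0, 172.2]), (0.45, [262.5, 118.1])]
expect bar [[271.45202865 181.63175393]] drum top [[280.52424284 177.38375369]]
```

View pics/f.png

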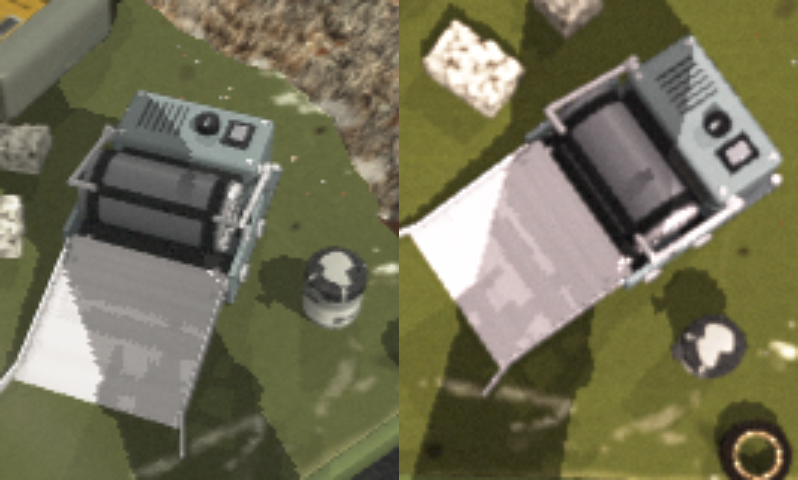

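The bail bar is in front of and above the seated drum, at about (255,190) in the scene image against (255.5,188) expected for fully down. The castings, pot and tape have not moved.

```bash
python3 -c "
from cell import env; print(env.sign_off())"
```

```text
the job is handed in; nothing more can be done
None
```

The drum is seated between the rollers, the bail is pressed fully down on its rests, the things round the mill were left where they stood, and the job was handed in at about 28 s.

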